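Fit the slicing disc on the vegetable cutter

ROBOT

A 6-joint arm with a two-finger parallel gripper is mounted at the origin on the work surface. World frame = base frame: x ahead of the robot, y to its left, z up, the work surface at z = 0. Lengths are in m, angles in rad, forces in N, time in s.
With the tool pointing down it reaches from about 0.35 to 1 m from the base axis. Payload 7.1 kg.
Tool frame: the origin (TCP) lies on the centre line of the jaws, within the pads' length; the fingertips stand 14 mm ahead of it and the grasp point (between the pads) lies 5 mm behind it; x points along the fingers, z is the direction in which the jaws open and shut, and the axes are right-handed (so a half turn about x gives the same grasp; the last joint's range is limited). The gripper opens to 85 mm and grips with 20 to 120 N. Pads are 22 mm wide; open, the fingers measure 114 mm over their backs; the gripper's body (76 mm by 85 mm) begins 54 mm behind the grasp point. The pads swing forward as they close: fully open they stand 13 mm farther back than shut.
Start: joints at [1.215, 0.423, 1.63, -0, 1.089, -0.019], TCP at [0.207, 0.59, 0.224] pointing down, gripper open.
Joint ranges: [-3, 3], [-0.9, 2.11], [0.09, 2.58], [-1.31, 4.45], [0.11, 2.69], [-2.54, 2.54]. Speed limits (rad/s): [2.39, 2.39, 3.01, 3.14, 3.14, 3.14].

INTERFACE

Orientations are given as a unit quaternion [x, y, z, w].
In Python, from workcell import robot, grab_frame, get_calibration, trace gives the robot as it stands.
- The arm moves only by the shell command python3 -m inch 'ROWS'. ROWS is JSON, a list of rows, each a list of 5 numbers: the shift along the world's x, y, z in mm, then the turn about the world's z in rad, then the closure, from 0 (fully open) to 1 (shut). In form: [[x, y, z, turn, gripper], ...]. A call has 1 to 20 rows; each row shifts and turns the commanded pose from where the row before left it; what a row does not reach is not made up. A row lasts 1/8 s, in which the tool goes at most 62.5 mm and 10.7 degrees, less where a joint would pass 70% of its speed; a pose out of reach is approached as far as the arm can. A call with a gripper value outside its range is refused whole. The fingers move at their own pace and stop on an object; the grip force is fixed at half the most. Time passes only in rows, so rows that do not move let the fingers close. It gives the time, the measured TCP pose, the force and the opening at its end, in the units of the state.
- robot.sense(): the state, without advancing time (a new reading comes with each control period).
- grab_frame(name): name is "scene" or "side" or "wrist"; returns the picture (400x640x3 uint8, red, green, blue); there is no depth.
- get_calibration(name): a dict with "mtx" (3x3 intrinsics, pixels), "xyz" and "rotation" of the camera in the world. Camera axes: x right, y down, z forward; pixel columns grow to the right and rows downward; lengths in m; the calibration is good to about 2 mm. A picture is of the moment at which its call begins: read the wrist's pose just before it. get_calibration takes no time and is no camera call; for the wrist camera it gives the pose at the moment of the call.
- robot.sign_off(): hands the job in, once; it reports no verdict.
Trained networks look in the newest picture that a camera, given by its name, has taken for a name from the list of things; names that differ only in an ending like _2 or _b are one class to them, and where a whole thing is asked for, a point or a joint stands for the part that bears it (a point fixed in the world has none). Each returns a list of dicts, best first, with "p" (0 to 1); they miss things now and then, are a little off and sometimes report something else, mostly with a low value. They report only what shows in the picture. A call takes as long as a camera call. They do not tell look-alikes from the thing itself.
- trace(camera, target): "region" (400x640 bool, what is visible of it) and "bbox" ([left, top, right, bottom] in pixels, round what is visible of it).
The state is a dict: "time_s": time; "joints": joint angles; "qvel": joint speeds; "tau": joint torques, N m; "position": TCP position; "orientation": TCP orientation; "contact_force": force on the tool from outside, world axes, zero at the start; "ft_torque": the same for the moment, N m; "width": finger opening in m.
Only numpy, scipy, OpenCV 4.12 (cv2) and the standard library are available. Lean on these libraries where they do the work, as an engineer would, in place of code of your own. Each camera call takes 0.05 s, during which the arm holds its last target. There are 200 camera calls.

TASK

Cabbage is next to be shredded: pick up the slicing disc (blue hub), lower it level over the cutter's tall drive shaft and keep hold of it until it is fully home on the black drive collar, then let go. Leave the grating disc (red hub) where it is.

Things in the scene. Friction and masses are not known exactly. Their poses are not given: they have to be found in the camera images.
- slicer_hub (a point): Point on the slicing disc's axis 55 mm above its underside, for gripping. Disc: pale metal plate with dark rim, 160 mm across, 8 mm thick, two straight dark-slotted blades on top; central round BLUE hub tube, 40 mm outside, rising to 80 mm above the underside; 24 mm bore right through. About 0.35 kg, loose, flat on the table, hub up. z points up along the hub.
- shaft_top (a point): Tip of the upright steel drive shaft of the grey cutter (250 x 220 mm), fixed. Shaft 16 mm thick, top 20 mm tapering to 3 mm, 90 mm tall above the black collar (60 mm across, top 125 mm above the table) that carries the disc: at home the hub point is 35 mm below this tip. Around it an open chamber, 198 mm inside, rim 142 mm above the table. z points up.
- grater_hub (a point): The same point on the grating disc: same shape and size, but a RED hub and a plate with rings of small dark holes, no blades. Flat on the table, hub up; it may be on the robot's left or right, with the slicing disc on the other side. A cabbage on a yellow board and a clear tub stand farther out, clear of the work.
Not all that is in view belongs to the job. Leave any pink, purple or turquoise look-alike of the part that bears slicer_hub alone.

How it is judged:
On the way, in this order (a step that is already met when the one before it is completed fails the run):
1. the slicing disc, held in the gripper and level, is threaded on the shaft (horizontal distance between slicer_hub and shaft_top below 0.01 m and angle between slicer_hub's own z axis and vertical below 0.175 rad and z of slicer_hub in the frame of shaft_top between -0.02 and 0.045 m and contact force between the fingers and slicer above 0.5 N), for 0.05 s.
2. the slicing disc is brought home on the collar while still held (horizontal distance between slicer_hub and shaft_top below 0.01 m and angle between slicer_hub's own z axis and vertical below 0.175 rad and z of slicer_hub in the frame of shaft_top below -0.025 m and contact force between the fingers and slicer above 0.5 N), for 0.05 s.
At the end, for the whole second after the job is handed in: The slicing disc is on the shaft, within 10 mm of its axis and 10 degrees of level, down to within 10 mm of resting on the collar, released; the grating disc is within 30 mm of where it was (horizontal distance between slicer_hub and shaft_top below 0.01 m and angle between slicer_hub's own z axis and vertical below 0.175 rad and z of slicer_hub in the frame of shaft_top below -0.025 m and distance of grater_hub from where it was at the start of the episode below 0.03 m); the robot touches nothing.
It fails at once if the slicing disc is tipped more than 30 degrees (angle between slicer_hub's own z axis and vertical above 0.52 rad).
It fails at once if the grating disc is moved more than 30 mm (distance of grater_hub from where it was at the start of the episode above 0.03 m).
It also fails if it takes over 48 s, if anything falls off the work surface, if the arm or the gripper's body presses on something with over 40 N, if the wrist force passes 120 N, or if a joint passes its speed limit or range.

## Working session

There is one attempt and no reset: what is moved stays moved. The work goes in short steps, Python scripts to look and compute and a shell command to move; the robot and the scene stay as the last step left them, time stands still between calls to the robot, and variables do not carry over. Pictures are saved under pics/ and viewed, about 8 in all and at most 12, crops included, and the job is handed in when it is done.

```bash
ls; mkdir -p pics
python3 - <<'E'
from workcell import robot, grab_frame, get_calibration, trace
import cv2,numpy as np
ims=[]
for n in ["scene","side"]:
    im=grab_frame(n); cv2.imwrite(f"pics/{n}0.png",im[...,::-1]); 
    c=get_calibration(n); print(n,c)
    for t in ["slicer_hub","grater_hub"]:
        for d in trace(n,t): print(n,t,round(d["p"],2),d["bbox"])
s=robot.sense(); print({k:np.round(v,3).tolist() for k,v in s.items()})
E
```

```text
pics
scene {'mtx': array([[497.0652868 ,   0.        , 317.64933985],
       [  0.        , 497.0652868 , 208.56809254],
       [  0.        ,   0.        ,   1.        ]]), 'xyz': array([0.83756681, 0.89417999, 1.26138142]), 'rotation': array([ 0.22479533,  0.91548605, -0.32368315, -0.08112685])}
scene slicer_hub 0.97 [391.4, 244.4, 446.1, 291.3]
scene slicer_hub 0.95 [329.9, 272.9, 385.9, 318.3]
scene slicer_hub 0.95 [368.0, 327.8, 425.5, 387.0]
scene slicer_hub 0.75 [320.5, 209.0, 369.5, 253.5]
scene grater_hub 0.77 [237.3, 131.3, 280.9, 176.3]
side {'mtx': array([[410.7663664 ,   0.        , 310.29276071],
       [  0.        , 410.7663664 , 197.62248963],
       [  0.        ,   0.        ,   1.        ]]), 'xyz': array([ 0.20540163, -0.53087213,  0.96886173]), 'rotation': array([ 0.93351148, -0.14700726,  0.04266904, -0.32422914])}
side slicer_hub 0.95 [256.7, 105.8, 302.0, 144.8]
side slicer_hub 0.71 [203.1, 162.1, 253.5, 203.4]
side slicer_hub 0.71 [258.7, 205.6, 314.6, 253.6]
side slicer_hub 0.56 [270.6, 145.9, 315.0, 188.9]
side grater_hub 0.81 [352.2, 333.3, 423.2, 397.1]
{'time_s': 0.3, 'joints': [1.215, 0.423, 1.63, 0.0, 1.089, -0.019], 'qvel': [-0.002, -0.002, -0.002, 0.001, 0.001, -0.0], 'tau': [-0.0, -55.681, -28.161, 0.0, 0.005, 0.0], 'position': [0.206, 0.59, 0.224], 'orientation': [-0.409, 0.577, 0.409, 0.577], 'contact_force': [-0.225, -0.195, 0.119], 'ft_torque': [-0.011, 0.026, 0.03], 'width': 0.085}
```

View pics/scene0.png

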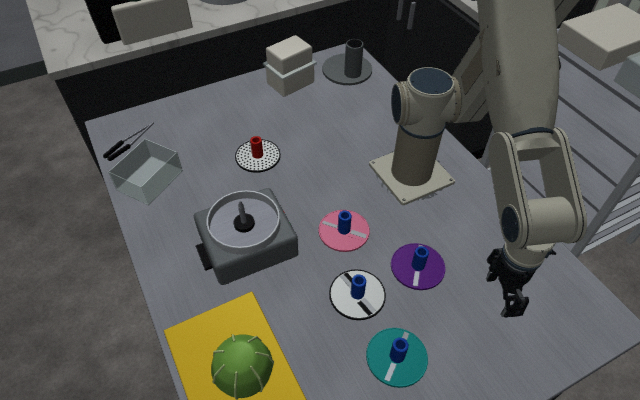

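View pics/side0.png

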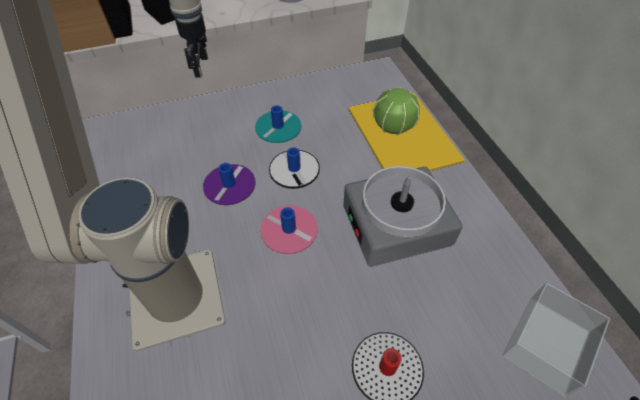

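The scene picture has four blue-hubbed discs: white (357,294), pink (344,230), purple (418,266) and teal (397,357). The red-hubbed grater is at (257,150) and the shaft at about (241,210). By the description, the slicing disc is the white plate with the dark rim and dark slots at (357,294). It shows at (294,168) in the side view. Next I take a close crop and measure.

```bash
cat > h.py <<'E'
from workcell import robot, grab_frame, get_calibration, trace
import cv2,numpy as np
from scipy.spatial.transform import Rotation as R
def ray(c,uv):
    uv=np.atleast_2d(np.asarray(uv,float)); p=np.c_[uv,np.ones(len(uv))]@np.linalg.inv(c["mtx"]).T
    return R.from_quat(c["rotation"]).apply(p)
def on_plane(c,uv,z):
    d=ray(c,uv); return c["xyz"]+d*((z-c["xyz"][2])/d[:,2])[:,None]
def proj(c,P):
    q=R.from_quat(c["rotation"]).inv().apply(np.atleast_2d(P)-c["xyz"])@c["mtx"].T
    return q[:,:2]/q[:,2:]
def fitc(P):
    A=np.c_[2*P[:,:2],np.ones(len(P))]; s=np.linalg.lstsq(A,(P[:,:2]**2).sum(1),rcond=None)[0]
    return s[:2],np.sqrt(s[2]+s[0]**2+s[1]**2)
def tri(cs,uvs):
    A=np.zeros((3,3));b=np.zeros(3)
    for c,uv in zip(cs,uvs):
        d=ray(c,uv)[0];d/=np.linalg.norm(d);M=np.eye(3)-np.outer(d,d);A+=M;b+=M@c["xyz"]
    return np.linalg.solve(A,b)
E
python3 - <<'E'
from h import *
px={"scene":(357,294),"side":(294,168)}
tiles=[]
for n in px:
    im=grab_frame(n); c=get_calibration(n)
    for d in trace(n,"slicer_hub"):
        m=d["region"].astype(np.uint8)
        b=d["bbox"]; u=px[n]
        if not(b[0]<u[0]<b[2] and b[1]<u[1]<b[3]): continue
        ct=max(cv2.findContours(m,0,1)[0],key=len)[:,0]
        ct=cv2.convexHull(ct)[:,0]
        P=on_plane(c,ct+0.0,.006); print(n,d["p"],"disc",fitc(P))
    # blue hub
    u=px[n]; hsv=cv2.cvtColor(im,cv2.COLOR_RGB2HSV)
    m=((hsv[...,0]>105)&(hsv[...,0]<130)&(hsv[...,1]>120)).astype(np.uint8)
    k=np.zeros_like(m);k[u[1]-25:u[1]+25,u[0]-25:u[0]+25]=1; v,x=np.nonzero(m*k)[0],np.nonzero(m*k)[1]
    print(n,"hub blob",x.min(),x.max(),v.min(),v.max(),"centroid@.045",on_plane(c,(x.mean(),v.mean()),.045)[0])
    s={"scene":(241,225),"side":(405,200)}[n]
    for q in (u,s):
        a=im[q[1]-50:q[1]+50,q[0]-50:q[0]+50]; tiles.append(cv2.resize(a,(300,300),interpolation=cv2.INTER_CUBIC))
o=np.vstack([np.hstack(tiles[:2]),np.hstack(tiles[2:])]); cv2.imwrite("pics/crop1.png",o[...,::-1])
E
```

```text
scene 0.6 disc (array([0.40786832, 0.32370114]), np.float64(0.08136837163336445))
scene hub blob 351 365 275 298 centroid@.045 [0.40708657 0.32336542 0.045     ]
side 0.91 disc (array([0.40774874, 0.32764168]), np.float64(0.082790028919304))
side hub blob 287 299 148 171 centroid@.045 [0.4064737  0.32690399 0.045     ]
```

View pics/crop1.png

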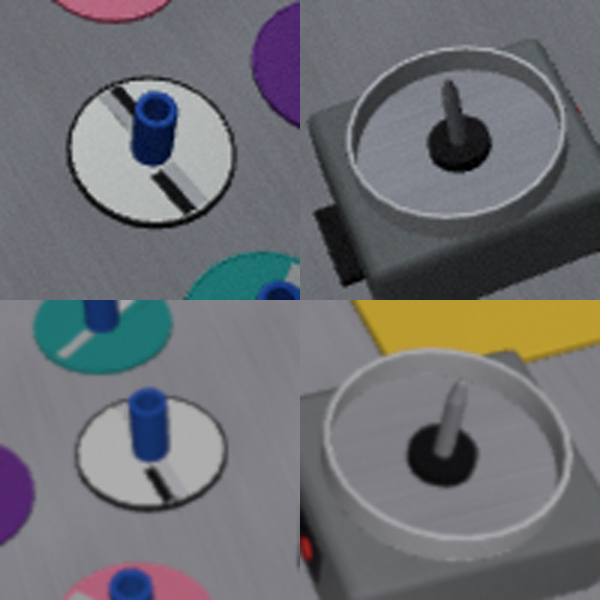

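The crop confirms the choice: white plate, dark rim, dark slots and blue hub. The shaft tip is at about (240.7,202.3) in scene and (408.7,177) in side. Next I work out the shaft position.

Run:
```python
from h import *
cs=[get_calibration(n) for n in ("scene","side")]
print("tip",tri(cs,[(240.7,202.7),(408.7,177.5)]))
rims=[[(347,145),(566,115),(440,47),(460,218),(360,100),(545,175),(380,195),(520,62)],[(324,430),(571,470),(440,350),(450,538),(345,380),(555,515),(350,492),(540,395)]]
off=[((300,0),(191,175)),((300,300),(355,150))]
for c,r,o in zip(cs,rims,off):
    r=(np.array(r)-o[0])/3+o[1]; print("rim",fitc(on_plane(c,r,.142)))
for c,q,o in zip(cs,[(459,139),(442,451)],off):
    print("collar",on_plane(c,(np.array(q)-o[0])/3+o[1],.125), "tipz",on_plane(c,[(240.7,202.7),(408.7,177.5)][off.index(o)],.215))
s=robot.sense(); print(s["position"],R.from_quat(s["orientation"]).as_matrix().round(3))
w=get_calibration("wrist"); print(w, R.from_quat(w["rotation"]).as_matrix().round(2))
```

```text
tip [0.61882813 0.02559467 0.21053292]
rim (array([0.61780022, 0.02486533]), np.float64(0.10281091081054557))
rim (array([0.61784687, 0.02027801]), np.float64(0.10393536168096207))
collar [[0.61770311 0.02497618 0.125     ]] tipz [[0.61862706 0.03004439 0.215     ]]
collar [[0.61679026 0.02217632 0.125     ]] tipz [[0.61769192 0.02191126 0.215     ]]
[0.20649695 0.58985636 0.22418378] [[-0.    -0.944  0.331]
 [-0.     0.331  0.944]
 [-1.     0.    -0.   ]]
{'mtx': array([[355.8595489 ,   0.        , 316.25579509],
       [  0.        , 355.8595489 , 192.00163897],
       [  0.        ,   0.        ,   1.        ]]), 'xyz': array([0.12811361, 0.61707973, 0.37410612]), 'rotation': array([0.80447197, 0.57087763, 0.0949484 , 0.13382218])} [[ 0.33  0.89  0.31]
 [ 0.94 -0.31 -0.11]
 [-0.    0.32 -0.95]]
```

```bash
python3 -m inch '[[15,-20,0,0,0],[25,-33,0,0,0],[25,-33,0,0,0],[25,-33,0,0,0],[25,-33,0,0,0],[25,-33,0,0,0],[25,-33,0,0,0],[20,-26,0,0,0],[16,-20,0,0,0],[0,0,0,0,0],[0,0,0,0,0]]'
python3 - <<'E'
from h import *
c=get_calibration("wrist"); s=robot.sense(); im=grab_frame("wrist"); cv2.imwrite("pics/w1.png",im[...,::-1])
print(s["time_s"],s["position"],c["xyz"])
print("pred hub top",proj(c,[[.4075,.3253,.08]]))
for d in trace("wrist","slicer_hub"):
    ct=cv2.convexHull(max(cv2.findContours(d["region"].astype(np.uint8),0,1)[0],key=len)[:,0])[:,0]
    print(d["p"],d["bbox"],fitc(on_plane(c,ct+0.,.006)))
E
```

```text
time_s: 1.88
position: [0.4073, 0.3255, 0.2243]
orientation: [-0.409, 0.577, 0.409, 0.577]
contact_force: [-0.5, 0.2, 0.0]
width: 0.0852
1.875 [0.40730138 0.32553712 0.22427137] [0.3289362  0.35281094 0.37420343]
pred hub top [[316.26641565 172.85893647]]
0.95 [14.9, 74.0, 176.6, 221.9] (array([0.32993534, 0.10754528]), np.float64(0.081682057669495))
0.91 [428.8, 0.0, 599.6, 167.4] (array([0.4101815 , 0.53209054]), np.float64(0.08102005308424125))
0.66 [170.4, 0.0, 313.7, 34.8] (array([0.2007981 , 0.32587837]), np.float64(0.08031393229080269))
0.58 [239.5, 73.0, 391.4, 226.6] (array([0.40833305, 0.32358346]), np.float64(0.08066325932711199))
```

View pics/w1.png

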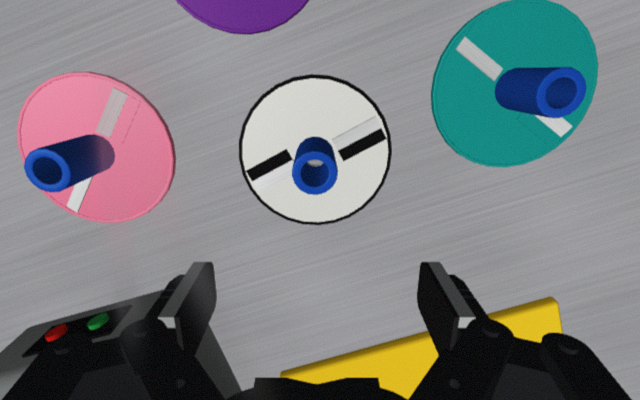

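The wrist view shows the white disc centred at (315,150), with its hub top at (314,172). The prediction was (316,173), so this agrees within about 2 mm. I'll descend and grip.

```bash
python3 -m inch '[[1,-1,-15,0,0],[0,0,-30,0,0],[0,0,-30,0,0],[0,0,-30,0,0],[0,0,-30,0,0],[0,0,-20,0,0],[0,0,-12,0,0],[0,0,-7,0,0],[0,0,0,0,0],[0,0,0,0,0.3],[0,0,0,0,0.6],[0,0,0,0,1],[0,0,0,0,1],[0,0,0,0,1],[0,0,0,0,1],[0,0,0,0,1],[0,0,0,0,1]]'
```

```text
time_s: 4.1
position: [0.4086, 0.3248, 0.0512]
orientation: [-0.409, 0.576, 0.409, 0.577]
contact_force: [-1.3, -2.4, 9.2]
width: 0.0381
```

```bash
python3 -m inch '[[0,0,4,0,1],[0,0,8,0,1],[0,0,15,0,1],[0,0,20,0,1],[0,0,25,0,1],[0,0,25,0,1],[0,0,25,0,1],[0,0,25,0,1],[0,0,25,0,1],[0,0,25,0,1],[0,0,20,0,1],[0,0,15,0,1],[0,0,10,0,1],[0,0,5,0,1],[0,0,0,0,1],[0,0,0,0,1]]'
python3 - <<'E'
from h import *
im=grab_frame("wrist"); b=grab_frame("scene"); s=robot.sense(); print(s["position"],s["contact_force"],s["ft_torque"],s["width"])
o=np.hstack([cv2.resize(im,(400,250),interpolation=cv2.INTER_AREA),b[50:300,200:600]]); cv2.imwrite("pics/lift.png",o[...,::-1])
E
```

```text
time_s: 6.1
position: [0.4082, 0.3246, 0.2965]
orientation: [-0.409, 0.577, 0.409, 0.576]
contact_force: [-0.3, 0.3, -5.2]
width: 0.0384
[0.4082453 0.3247032 0.296562 ] [ 0.33076915 -0.49266998 -3.69280629] [ 0.0050946  -0.00227749 -0.01977414] 0.0382065126406539
```

View pics/lift.png

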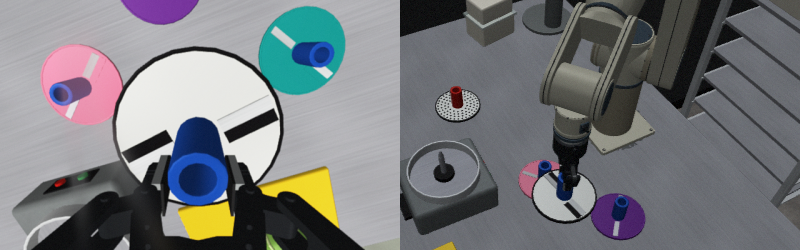

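Held level; the load of about 4 N fits the disc's mass. Next I carry it over the shaft with the underside about 32 mm above the tip, then measure both in the same cameras so calibration error cancels.

```bash
python3 -m inch '[[7,-10,2,0,1],[14,-20,2,0,1],[21,-30,0,0,1],[21,-30,0,0,1],[21,-30,0,0,1],[21,-30,0,0,1],[21,-30,0,0,1],[21,-30,0,0,1],[21,-30,0,0,1],[18,-26,0,0,1],[12,-18,0,0,1],[7,-10,0,0,1],[4,-6,0,0,1],[0,0,0,0,1],[0,0,0,0,1],[0,0,0,0,1]]'
python3 - <<'E'
from h import *
tiles=[]
for n,q in (("scene",(241,195)),("side",(408,165))):
    im=grab_frame(n); c=get_calibration(n); s=robot.sense(); p=s["position"]
    print(n,p,s["contact_force"])
    zu=p[2]+.005-.055
    for d in trace(n,"slicer_hub"):
        b=d["bbox"]
        if not(b[0]<q[0]<b[2]): continue
        ct=cv2.convexHull(max(cv2.findContours(d["region"].astype(np.uint8),0,1)[0],key=len)[:,0])[:,0]
        P=on_plane(c,ct+0.,zu+.005); print(d["p"],b,fitc(P))
    tiles.append(cv2.resize(im[q[1]-65:q[1]+65,q[0]-65:q[0]+65],(400,400),interpolation=cv2.INTER_CUBIC))
cv2.imwrite("pics/hover.png",np.hstack(tiles)[...,::-1])
E
```

```text
time_s: 8.2
position: [0.6172, 0.0255, 0.3013]
orientation: [-0.409, 0.577, 0.409, 0.577]
contact_force: [0.1, -0.4, -4.6]
width: 0.0379
scene [0.61730104 0.02542216 0.30132292] [-0.48030076  0.12203828 -4.76856469]
0.57 [210.8, 170.1, 268.8, 218.0] (array([0.61791025, 0.0264413 ]), np.float64(0.0814090342277392))
side [0.61740412 0.02522731 0.30133956] [ 0.69049385 -0.58622473 -4.39669234]
0.95 [376.6, 133.8, 442.2, 190.9] (array([0.61664548, 0.02827223]), np.float64(0.08284976479570265))
```

View pics/hover.png

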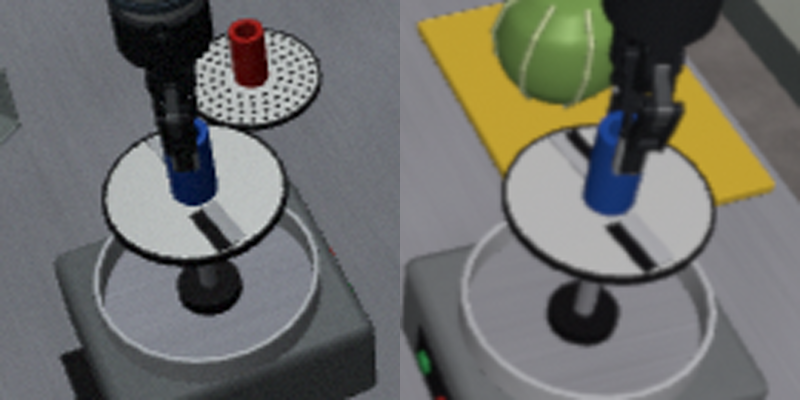

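Both views show the disc level above the shaft. Comparing within the same cameras, the disc axis sits about 3–4 mm too far in +y (disc mean y .0273, shaft .0226–.0256) and about 0.5 mm short in x. I'll correct and lower onto the taper.

```bash
python3 -m inch '[[0.5,-3,0,0,1],[0,0,-8,0,1],[0,0,-10,0,1],[0,0,-8,0,1],[0,0,-5,0,1],[0,0,-5,0,1],[0,0,-4,0,1],[0,0,-4,0,1],[0,0,-4,0,1],[0,0,0,0,1],[0,0,0,0,1]]'; python3 -m inch '[[0,0,-3,0,1],[0,0,-3,0,1],[0,0,-3,0,1],[0,0,0,0,1],[0,0,0,0,1]]'
```

```text
time_s: 9.78
position: [0.6181, 0.0219, 0.2534]
orientation: [-0.409, 0.577, 0.409, 0.577]
contact_force: [-0.2, 0.5, -3.2]
width: 0.0379
time_s: 10.4
position: [0.6181, 0.0219, 0.2442]
orientation: [-0.409, 0.577, 0.409, 0.577]
contact_force: [0.4, 0.6, -3.9]
width: 0.038
```

The underside is past the taper with no side force, so the disc is threaded. Continuing down.

```bash
python3 -m inch '[[0,0,-4,0,1],[0,0,-5,0,1],[0,0,-5,0,1],[0,0,-5,0,1],[0,0,-4,0,1],[0,0,-3,0,1],[0,0,0,0,1],[0,0,0,0,1]]'; python3 -m inch '[[0,0,-5,0,1],[0,0,-5,0,1],[0,0,-5,0,1],[0,0,-5,0,1],[0,0,-4,0,1],[0,0,-3,0,1],[0,0,-3,0,1],[0,0,-2,0,1],[0,0,0,0,1],[0,0,0,0,1]]'
```

```text
time_s: 11.4
position: [0.6181, 0.0219, 0.2184]
orientation: [-0.409, 0.577, 0.409, 0.577]
contact_force: [-0.3, -0.6, -4.4]
width: 0.0381
time_s: 12.65
position: [0.6181, 0.0219, 0.1863]
orientation: [-0.409, 0.577, 0.409, 0.577]
contact_force: [-0.1, 0.2, -3.4]
width: 0.0385
```

```bash
python3 -m inch '[[0,0,-3,0,1],[0,0,-3,0,1],[0,0,-2,0,1],[0,0,-1,0,1],[0,0,0,0,1],[0,0,0,0,1]]'; python3 -m inch '[[0,0,-1,0,1],[0,0,-1,0,1],[0,0,0,0,1],[0,0,0,0,1]]'
```

```text
time_s: 13.4
position: [0.6181, 0.0219, 0.1773]
orientation: [-0.409, 0.577, 0.409, 0.577]
contact_force: [0.5, 0.1, -3.6]
width: 0.0379
time_s: 13.9
position: [0.6183, 0.0219, 0.1762]
orientation: [-0.409, 0.576, 0.409, 0.577]
contact_force: [-3.2, 0.4, 5.2]
width: 0.038
```

Contact at TCP z .1762 is exactly the table grasp height (.0512) plus the collar height (.125), so the disc is home. Releasing and retreating upward.

```bash
python3 -m inch '[[0,0,0,0,1],[0,0,0,0,1],[0,0,0,0,0.8],[0,0,0,0,0.6],[0,0,0,0,0.3],[0,0,0,0,0],[0,0,0,0,0],[0,0,0,0,0],[0,0,0,0,0],[0,0,0,0,0]]'; python3 -m inch '[[0,0,8,0,0],[0,0,15,0,0],[0,0,25,0,0],[0,0,30,0,0],[0,0,30,0,0],[0,0,20,0,0],[-15,15,10,0,0],[-30,30,0,0,0],[-30,30,0,0,0],[-20,20,0,0,0],[0,0,0,0,0],[0,0,0,0,0]]'
python3 - <<'E'
from h import *
tiles=[]
for n,q in (("scene",(241,200)),("side",(408,200))):
    im=grab_frame(n); c=get_calibration(n)
    for t,z in (("slicer_hub",.130),("grater_hub",.006)):
      for d in trace(n,t):
        b=d["bbox"]
        if t[0]=="s" and not(b[0]<q[0]<b[2]): continue
        ct=cv2.convexHull(max(cv2.findContours(d["region"].astype(np.uint8),0,1)[0],key=len)[:,0])[:,0]
        print(n,t,round(d["p"],2),b,fitc(on_plane(c,ct+0.,z)))
    tiles.append(cv2.resize(im[q[1]-65:q[1]+65,q[0]-65:q[0]+65],(400,400),interpolation=cv2.INTER_CUBIC))
cv2.imwrite("pics/end.png",np.hstack(tiles)[...,::-1])
E
```

```text
time_s: 15.15
position: [0.618, 0.0219, 0.1752]
orientation: [-0.409, 0.577, 0.409, 0.577]
contact_force: [0.2, 0.2, 0.0]
width: 0.0853
time_s: 16.65
position: [0.523, 0.117, 0.3135]
orientation: [-0.409, 0.576, 0.409, 0.577]
contact_force: [0.9, 0.3, -0.7]
width: 0.0851
scene slicer_hub 0.82 [218.7, 196.0, 271.8, 245.5] (array([0.6182932 , 0.02252413]), np.float64(0.08254890576233255))
scene grater_hub 0.7 [235.3, 131.8, 273.3, 173.9] (array([ 0.43590796, -0.32760843]), np.float64(0.08665033156838152))
scene grater_hub 0.52 [197.6, 189.5, 299.7, 282.3] (array([ 0.608252  , -0.02520964]), np.float64(0.17710716003068844))
side slicer_hub 0.97 [373.0, 173.3, 433.4, 222.6] (array([0.61900799, 0.02562163]), np.float64(0.08110701643242284))
side grater_hub 0.79 [350.2, 331.2, 425.0, 398.8] (array([ 0.4377337 , -0.32045162]), np.float64(0.08009324439676008))
```

View pics/end.png

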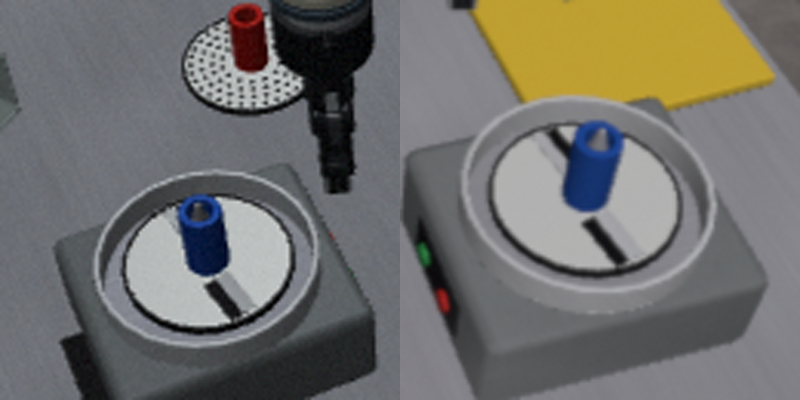

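The disc lies level inside the chamber with the shaft tip showing in its bore, in both views. The gripper is clear and the grater has not moved. Handing in.

```bash
python3 -c "
from workcell import robot
print(robot.sign_off())"
```

```text
the job is handed in; nothing more can be done
None
```

The slicing disc is on the cutter's drive collar, released, and the job is handed in; sign-off gives no verdict. I picked the white disc with the blue hub and left the pink, purple and turquoise ones alone. I gripped it by the hub, threaded it level over the shaft with no measurable side force, held it until it reached the collar, then let go and backed away.

**Seating:** Contact came at TCP z 0.1762 m, which is the table grasp height of 0.0512 m plus the 0.125 m collar.

**Final pictures:** Both views show the disc level in the chamber with the shaft tip inside the bore. Its fitted centre is at about (0.6187, 0.024), against my shaft estimate of (0.618, 0.024).

**Grater:** The grating disc stayed where it was; its image boxes match the start within about 2 px, apart from one edge hidden by the gripper in the scene view.

**Disagreements:** The scene and side cameras differed by 2–5 mm in y on most points (8 mm for the shaft tip at its known height). I compared the disc and the shaft within the same camera to cancel this. In the last check, the grater detector also gave one false, low-confidence hit on the cutter in the scene view, which I ignored.

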